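Load the stainer's reagent carrier in protocol order

ROBOT

A 6-joint arm with a two-finger parallel gripper is mounted at the origin on the work surface; the furniture and walls round the work are solid. World frame = base frame: x ahead of the robot, y to its left, z up, the work surface at z = 0. Lengths are in mm, angles in rad, forces in N, time in s.
With the tool pointing down it reaches from about 350 to 775 mm from the base axis. Payload 7.3 kg.
Tool frame: the origin (TCP) lies at the very end of the fingers, on their centre line; the grasp point (between the pads) lies bot.grip_point_offset behind it (bot.grip_point_offset is the distance from the TCP to the grasp point, in mm); z points along the fingers, y is the line along which they close (so a half turn about z gives the same grasp; the last joint's range is limited). The gripper opens to 92 mm and grips with 3 to 60 N. Pads are 19 mm wide; open, the fingers measure 130 mm over their backs; the gripper's body (75 mm by 190 mm) begins 47 mm behind the grasp point.
Start: joints at [0.979, 0.342, 1.524, -0, 1.275, -0.146], TCP at [226.358, 473.716, 226.741] pointing down, gripper open.
Joint ranges: [-2.53, 2.53], [-0.77, 2.02], [0.04, 2.7], [-1, 4.14], [0.28, 2.66], [-3.11, 3.11]. Speed limits (rad/s): [2.57, 2.57, 3.14, 3.14, 3.14, 3.14].

INTERFACE

Orientations are given as [roll, pitch, yaw] about the fixed x, y, z axes, in that order (R = Rz(yaw) Ry(pitch) Rx(roll)).
In Python, from plant import bot gives the robot as it stands. The module is installed in compiled form; this text tells all that it offers.
- The arm moves only by the tool carry_out, never from a script. Its argument "plan" is a list of rows, each an object of numbers: "tx", "ty", "tz": the shift along the world's x, y, z in mm; "rx", "ry", "rz": the turn, a rotation vector about the world's x, y, z in rad. A call has 1 to 12 rows; each row shifts and turns the commanded pose from where the row before left it; what a row does not reach is not made up. A row lasts 1/10 s, in which the tool goes at most 50 mm and 8.59 degrees, less where a joint would pass 70% of its speed; a pose out of reach is approached as far as the arm can. A call with a gripper value outside its range is refused whole. "gripper" is the closure, from 0 (fully open) to 1 (shut), set as the call begins (left out, the last holds). The fingers move at their own pace and stop on an object; the grip force is fixed at half the most. Time passes only in rows, so rows that do not move let the fingers close. It gives the time, the measured TCP pose, the force, the opening and the grip force at its end, in the units of the state.
- bot.get_obs(): the state, without advancing time (a new reading comes with each control period).
- bot.capture(name): name is "side" or "top"; returns the picture (480x640x3 uint8, red, green, blue); there is no depth.
- bot.camera_model(name): a dict with "camera_matrix" (3x3 intrinsics, pixels), "R" (3x3) and "t" (3): a world point X has camera coordinates R X + t. Camera axes: x right, y down, z forward; pixel columns grow to the right and rows downward; lengths in mm; the calibration is good to about 2 mm. A picture is of the moment at which its call begins. camera_model takes no time and is no camera call.
- bot.close_job(): hands the job in; it is judged then, once.
The state is a dict: "time": time; "joint_positions": joint angles; "dq": joint speeds; "tau": joint torques, N m; "tool_pos": TCP position; "tcp_rot": TCP orientation; "contact_force": force on the tool from outside, world axes, zero at the start; "moment": the same for the moment, N m; "grip_width": finger opening in mm; "finger_force": force on a finger pad.
Only numpy, scipy, OpenCV 4.12 (cv2) and the standard library are available. Lean on these libraries where they do the work, as an engineer would, in place of code of your own. Each camera call takes 0.05 s, during which the arm holds its last target. There are 200 camera calls.

TASK

The slide stainer draws its reagents by place, so load its steel carrier with the four bottles from the blue bench rack in the same order, counting places from the red clip on each: the bottle next to the rack's red clip goes next to the carrier's red clip, and so on to the grey ends. Carry them straight across one at a time, with none put down anywhere else on the way, and set each upright on the floor of its cell without dropping it. Leave the beaker and the sample jar where they stand.

Things in the scene. Friction and masses are not known exactly. Their poses are not given: they have to be found in the camera images.
- amber_bottle: A brown dropper-type bottle with a black screw cap and a white label; 39 mm diameter, 89 mm high (sides straight to 58 mm, cap 26 mm across), loose, 0.06 to 0.15 kg. Origin: centre of its underside; z runs up its axis. Starts upright in one of the bench rack's four cells.
- red_bottle: A small clear bottle holding red stain, white screw cap; 42 mm diameter, 94 mm high (sides straight to 62 mm, cap 28 mm across), loose, 0.06 to 0.15 kg. Origin: centre of its underside; z runs up its axis. Starts upright in one of the bench rack's four cells.
- yellow_cap_bottle: A clear bottle with pale contents and a yellow screw cap; 44 mm diameter, 107 mm high (sides straight to 70 mm, cap 32 mm across), loose, 0.06 to 0.15 kg. Origin: centre of its underside; z runs up its axis. Starts upright in one of the bench rack's four cells.
- blue_cap_bottle: A white bottle with a blue screw cap; 41 mm diameter, 95 mm high (sides straight to 66 mm, cap 29 mm across), loose, 0.06 to 0.15 kg. Origin: centre of its underside; z runs up its axis. Starts upright in one of the bench rack's four cells.
- bench_rack: The blue plastic bench rack the bottles start in, fixed: a row of four open square cells, 68 x 260 x 28 mm over all. Each cell is 60 x 60 mm inside, centres at x = 0, y = -96, -32, +32, +96 mm in the rack's frame. Walls 4 mm thick and 28 mm high, cell floor 4 mm above the origin. Origin: centre of its underside on the table; z up.
- steel_carrier: The slide stainer's steel wire carrier, fixed, empty at the start: a row of four open square cells, 71 x 263 x 28 mm plus a flat loop of 22 mm at each end. Each cell is 60 x 60 mm inside, centres at x = 0, y = -96, -32, +32, +96 mm in its frame. Cell floor 4 mm above the origin, top wires 28 mm high. Origin: centre of its underside; z up.
- rack_red_clip: A red plastic clip, 44 x 14 x 24 mm, fixed on one end of the blue bench rack, marking the end of the first place (a like grey clip sits on the other end). Which end is red differs from start to start. Origin: its centre, on the rack's long middle line, 36 mm from the centre of the first cell, 100, 164, 228 mm from the next ones.
- carrier_red_clip: A red plastic clip, 44 x 14 x 24 mm, fixed on one end of the steel carrier, marking the end of the first place (a like grey clip sits on the other end). Which end is red differs from start to start. Origin: its centre, on the rack's long middle line, 36 mm from the centre of the first cell, 100, 164, 228 mm from the next ones.
- beaker: A clear 250 ml beaker standing beside the racks, 74 mm across, 94 mm high, loose. To be left where it stands. Origin: centre of its underside.
- sample_jar: A white sample jar with a blue lid standing beside the racks, 56 mm across, 72 mm high, loose. To be left where it stands. Origin: centre of its underside.
Mind the look-alikes: they are no part of the job. What is shaped like the red_bottle but green is not meant.

How it is judged (in metres and radians):
At the end, for the whole second after the job is handed in: All four bottles stand upright (0.1 rad) on the cell floors of the steel carrier, one per cell (walls and wires keep it there), released and at rest, in the order they had in the bench rack, counted from the red clips; beaker and sample jar within 15 mm of where they stood (x of amber_bottle in the frame of steel_carrier between -0.015 and 0.015 m and y of amber_bottle in the frame of steel_carrier between -0.115 and 0.115 m and z of each of amber_bottle, red_bottle, yellow_cap_bottle, blue_cap_bottle in the frame of steel_carrier below 0.009 m and x of red_bottle in the frame of steel_carrier between -0.015 and 0.015 m and y of red_bottle in the frame of steel_carrier between -0.115 and 0.115 m and x of yellow_cap_bottle in the frame of steel_carrier between -0.015 and 0.015 m and y of yellow_cap_bottle in the frame of steel_carrier between -0.115 and 0.115 m and x of blue_cap_bottle in the frame of steel_carrier between -0.015 and 0.015 m and y of blue_cap_bottle in the frame of steel_carrier between -0.115 and 0.115 m and angle between each of amber_bottle, red_bottle, yellow_cap_bottle, blue_cap_bottle's own z axis and vertical below 0.1 rad and linear speed of each of amber_bottle, red_bottle, yellow_cap_bottle, blue_cap_bottle below 0.03 m/s and contact force between the fingers and amber_bottle below 0.05 N and contact force between the fingers and red_bottle below 0.05 N and contact force between the fingers and yellow_cap_bottle below 0.05 N and contact force between the fingers and blue_cap_bottle below 0.05 N and distance of each of beaker, sample_jar from where it was at the start of the episode below 0.015 m); the robot touches nothing.
It fails at once if a bottle stands in a place of the carrier while another still stands in the place of the same number, counted from the red clip, in the bench rack (the order is not kept) ((((horizontal distance between amber_bottle and carrier_red_clip between 0.016 and 0.056 m and x of amber_bottle in the frame of steel_carrier between -0.02 and 0.02 m and z of amber_bottle in the frame of steel_carrier below 0.014 m) or (horizontal distance between red_bottle and carrier_red_clip between 0.016 and 0.056 m and x of red_bottle in the frame of steel_carrier between -0.02 and 0.02 m and z of red_bottle in the frame of steel_carrier below 0.014 m) or (horizontal distance between yellow_cap_bottle and carrier_red_clip between 0.016 and 0.056 m and x of yellow_cap_bottle in the frame of steel_carrier between -0.02 and 0.02 m and z of yellow_cap_bottle in the frame of steel_carrier below 0.014 m) or (horizontal distance between blue_cap_bottle and carrier_red_clip between 0.016 and 0.056 m and x of blue_cap_bottle in the frame of steel_carrier between -0.02 and 0.02 m and z of blue_cap_bottle in the frame of steel_carrier below 0.014 m)) and ((horizontal distance between amber_bottle and rack_red_clip between 0.016 and 0.056 m and x of amber_bottle in the frame of bench_rack between -0.02 and 0.02 m and z of amber_bottle in the frame of bench_rack below 0.014 m) or (horizontal distance between red_bottle and rack_red_clip between 0.016 and 0.056 m and x of red_bottle in the frame of bench_rack between -0.02 and 0.02 m and z of red_bottle in the frame of bench_rack below 0.014 m) or (horizontal distance between yellow_cap_bottle and rack_red_clip between 0.016 and 0.056 m and x of yellow_cap_bottle in the frame of bench_rack between -0.02 and 0.02 m and z of yellow_cap_bottle in the frame of bench_rack below 0.014 m) or (horizontal distance between blue_cap_bottle and rack_red_clip between 0.016 and 0.056 m and x of blue_cap_bottle in the frame of bench_rack between -0.02 and 0.02 m and z of blue_cap_bottle in the frame of bench_rack below 0.014 m))) or (((horizontal distance between amber_bottle and carrier_red_clip between 0.08 and 0.12 m and x of amber_bottle in the frame of steel_carrier between -0.02 and 0.02 m and z of amber_bottle in the frame of steel_carrier below 0.014 m) or (horizontal distance between red_bottle and carrier_red_clip between 0.08 and 0.12 m and x of red_bottle in the frame of steel_carrier between -0.02 and 0.02 m and z of red_bottle in the frame of steel_carrier below 0.014 m) or (horizontal distance between yellow_cap_bottle and carrier_red_clip between 0.08 and 0.12 m and x of yellow_cap_bottle in the frame of steel_carrier between -0.02 and 0.02 m and z of yellow_cap_bottle in the frame of steel_carrier below 0.014 m) or (horizontal distance between blue_cap_bottle and carrier_red_clip between 0.08 and 0.12 m and x of blue_cap_bottle in the frame of steel_carrier between -0.02 and 0.02 m and z of blue_cap_bottle in the frame of steel_carrier below 0.014 m)) and ((horizontal distance between amber_bottle and rack_red_clip between 0.08 and 0.12 m and x of amber_bottle in the frame of bench_rack between -0.02 and 0.02 m and z of amber_bottle in the frame of bench_rack below 0.014 m) or (horizontal distance between red_bottle and rack_red_clip between 0.08 and 0.12 m and x of red_bottle in the frame of bench_rack between -0.02 and 0.02 m and z of red_bottle in the frame of bench_rack below 0.014 m) or (horizontal distance between yellow_cap_bottle and rack_red_clip between 0.08 and 0.12 m and x of yellow_cap_bottle in the frame of bench_rack between -0.02 and 0.02 m and z of yellow_cap_bottle in the frame of bench_rack below 0.014 m) or (horizontal distance between blue_cap_bottle and rack_red_clip between 0.08 and 0.12 m and x of blue_cap_bottle in the frame of bench_rack between -0.02 and 0.02 m and z of blue_cap_bottle in the frame of bench_rack below 0.014 m))) or (((horizontal distance between amber_bottle and carrier_red_clip between 0.144 and 0.184 m and x of amber_bottle in the frame of steel_carrier between -0.02 and 0.02 m and z of amber_bottle in the frame of steel_carrier below 0.014 m) or (horizontal distance between red_bottle and carrier_red_clip between 0.144 and 0.184 m and x of red_bottle in the frame of steel_carrier between -0.02 and 0.02 m and z of red_bottle in the frame of steel_carrier below 0.014 m) or (horizontal distance between yellow_cap_bottle and carrier_red_clip between 0.144 and 0.184 m and x of yellow_cap_bottle in the frame of steel_carrier between -0.02 and 0.02 m and z of yellow_cap_bottle in the frame of steel_carrier below 0.014 m) or (horizontal distance between blue_cap_bottle and carrier_red_clip between 0.144 and 0.184 m and x of blue_cap_bottle in the frame of steel_carrier between -0.02 and 0.02 m and z of blue_cap_bottle in the frame of steel_carrier below 0.014 m)) and ((horizontal distance between amber_bottle and rack_red_clip between 0.144 and 0.184 m and x of amber_bottle in the frame of bench_rack between -0.02 and 0.02 m and z of amber_bottle in the frame of bench_rack below 0.014 m) or (horizontal distance between red_bottle and rack_red_clip between 0.144 and 0.184 m and x of red_bottle in the frame of bench_rack between -0.02 and 0.02 m and z of red_bottle in the frame of bench_rack below 0.014 m) or (horizontal distance between yellow_cap_bottle and rack_red_clip between 0.144 and 0.184 m and x of yellow_cap_bottle in the frame of bench_rack between -0.02 and 0.02 m and z of yellow_cap_bottle in the frame of bench_rack below 0.014 m) or (horizontal distance between blue_cap_bottle and rack_red_clip between 0.144 and 0.184 m and x of blue_cap_bottle in the frame of bench_rack between -0.02 and 0.02 m and z of blue_cap_bottle in the frame of bench_rack below 0.014 m))) or (((horizontal distance between amber_bottle and carrier_red_clip between 0.208 and 0.248 m and x of amber_bottle in the frame of steel_carrier between -0.02 and 0.02 m and z of amber_bottle in the frame of steel_carrier below 0.014 m) or (horizontal distance between red_bottle and carrier_red_clip between 0.208 and 0.248 m and x of red_bottle in the frame of steel_carrier between -0.02 and 0.02 m and z of red_bottle in the frame of steel_carrier below 0.014 m) or (horizontal distance between yellow_cap_bottle and carrier_red_clip between 0.208 and 0.248 m and x of yellow_cap_bottle in the frame of steel_carrier between -0.02 and 0.02 m and z of yellow_cap_bottle in the frame of steel_carrier below 0.014 m) or (horizontal distance between blue_cap_bottle and carrier_red_clip between 0.208 and 0.248 m and x of blue_cap_bottle in the frame of steel_carrier between -0.02 and 0.02 m and z of blue_cap_bottle in the frame of steel_carrier below 0.014 m)) and ((horizontal distance between amber_bottle and rack_red_clip between 0.208 and 0.248 m and x of amber_bottle in the frame of bench_rack between -0.02 and 0.02 m and z of amber_bottle in the frame of bench_rack below 0.014 m) or (horizontal distance between red_bottle and rack_red_clip between 0.208 and 0.248 m and x of red_bottle in the frame of bench_rack between -0.02 and 0.02 m and z of red_bottle in the frame of bench_rack below 0.014 m) or (horizontal distance between yellow_cap_bottle and rack_red_clip between 0.208 and 0.248 m and x of yellow_cap_bottle in the frame of bench_rack between -0.02 and 0.02 m and z of yellow_cap_bottle in the frame of bench_rack below 0.014 m) or (horizontal distance between blue_cap_bottle and rack_red_clip between 0.208 and 0.248 m and x of blue_cap_bottle in the frame of bench_rack between -0.02 and 0.02 m and z of blue_cap_bottle in the frame of bench_rack below 0.014 m)))).
It fails at once if a bottle is put back in a different place of the bench rack ((distance of amber_bottle from where it was at the start of the episode above 0.03 m and height (world z) of amber_bottle below 0.014 m and (x of amber_bottle in the frame of bench_rack between -0.05 and 0.05 m and y of amber_bottle in the frame of bench_rack between -0.14 and 0.14 m)) or (distance of red_bottle from where it was at the start of the episode above 0.03 m and height (world z) of red_bottle below 0.014 m and (x of red_bottle in the frame of bench_rack between -0.05 and 0.05 m and y of red_bottle in the frame of bench_rack between -0.14 and 0.14 m)) or (distance of yellow_cap_bottle from where it was at the start of the episode above 0.03 m and height (world z) of yellow_cap_bottle below 0.014 m and (x of yellow_cap_bottle in the frame of bench_rack between -0.05 and 0.05 m and y of yellow_cap_bottle in the frame of bench_rack between -0.14 and 0.14 m)) or (distance of blue_cap_bottle from where it was at the start of the episode above 0.03 m and height (world z) of blue_cap_bottle below 0.014 m and (x of blue_cap_bottle in the frame of bench_rack between -0.05 and 0.05 m and y of blue_cap_bottle in the frame of bench_rack between -0.14 and 0.14 m))).
It fails at once if a bottle is put down outside the two racks ((height (world z) of amber_bottle below 0.03 m and not (x of amber_bottle in the frame of bench_rack between -0.05 and 0.05 m and y of amber_bottle in the frame of bench_rack between -0.14 and 0.14 m) and not (x of amber_bottle in the frame of steel_carrier between -0.05 and 0.05 m and y of amber_bottle in the frame of steel_carrier between -0.14 and 0.14 m)) or (height (world z) of red_bottle below 0.03 m and not (x of red_bottle in the frame of bench_rack between -0.05 and 0.05 m and y of red_bottle in the frame of bench_rack between -0.14 and 0.14 m) and not (x of red_bottle in the frame of steel_carrier between -0.05 and 0.05 m and y of red_bottle in the frame of steel_carrier between -0.14 and 0.14 m)) or (height (world z) of yellow_cap_bottle below 0.03 m and not (x of yellow_cap_bottle in the frame of bench_rack between -0.05 and 0.05 m and y of yellow_cap_bottle in the frame of bench_rack between -0.14 and 0.14 m) and not (x of yellow_cap_bottle in the frame of steel_carrier between -0.05 and 0.05 m and y of yellow_cap_bottle in the frame of steel_carrier between -0.14 and 0.14 m)) or (height (world z) of blue_cap_bottle below 0.03 m and not (x of blue_cap_bottle in the frame of bench_rack between -0.05 and 0.05 m and y of blue_cap_bottle in the frame of bench_rack between -0.14 and 0.14 m) and not (x of blue_cap_bottle in the frame of steel_carrier between -0.05 and 0.05 m and y of blue_cap_bottle in the frame of steel_carrier between -0.14 and 0.14 m))).
It fails at once if a bottle is tipped over (beyond 0.6 rad) or dropped (it moves faster than 0.45 m/s while the fingers do not touch it) (angle between any of amber_bottle, red_bottle, yellow_cap_bottle, blue_cap_bottle's own z axis and vertical above 0.6 rad or (linear speed of amber_bottle above 0.45 m/s and contact force between the fingers and amber_bottle below 0.05 N) or (linear speed of red_bottle above 0.45 m/s and contact force between the fingers and red_bottle below 0.05 N) or (linear speed of yellow_cap_bottle above 0.45 m/s and contact force between the fingers and yellow_cap_bottle below 0.05 N) or (linear speed of blue_cap_bottle above 0.45 m/s and contact force between the fingers and blue_cap_bottle below 0.05 N)).
It fails at once if the beaker or the sample jar is shifted by more than 15 mm (distance of any of beaker, sample_jar from where it was at the start of the episode above 0.015 m).
It also fails if it takes over 93 s, if anything falls off the work surface, if the arm or the gripper's body presses on something with over 40 N, if the wrist force passes 120 N, or if a joint passes its speed limit or range.

## Working session

There is one attempt and no reset: what is moved stays moved. The work goes in short steps, Python scripts to look and compute and a tool call to move; the robot and the scene stay as the last step left them, time stands still between calls to the robot, and variables do not carry over. Pictures are saved under pics/ and viewed, at most 14 in all, crops included, and the job is handed in when it is done.

Besides the shell and the picture viewer there is one more tool, called after "Request:" by a JSON object that holds its "method" and its "body", one argument or row to a line. carry_out: Moves the arm, as the interface text tells. Its arguments: {"type":"object","properties":{"plan":{"type":"array"},"gripper":{"type":"number"}},"required":["plan"]}

```bash
mkdir -p pics
python3 - <<'E'
from plant import bot
import cv2,numpy as np
o=bot.get_obs();print(o['time'],o['tool_pos'],o['tcp_rot'],o['grip_width'],bot.grip_point_offset)
for n in('top','side'):
    im=bot.capture(n);cv2.imwrite(f'pics/{n}0.png',im[:,:,::-1]);c=bot.camera_model(n)
    print(n,np.round(c['camera_matrix'],1).tolist(),np.round(c['R'],3).tolist(),np.round(c['t'],1).tolist())
E
```

```text
0.0 [226.10049357 473.38220251 226.04771645] [-3.14010065e+00 -2.52642675e-04  2.69582817e+00] 91.75519832910261 18.8
top [[548.9, 0.0, 329.6], [0.0, 548.9, 233.9], [0.0, 0.0, 1.0]] [[0.016, -1.0, -0.015], [-0.997, -0.015, -0.073], [0.072, 0.016, -0.997]] [-124.0, 565.8, 1337.1]
side [[486.2, 0.0, 317.4], [0.0, 486.2, 241.6], [0.0, 0.0, 1.0]] [[-0.923, 0.385, -0.011], [0.233, 0.537, -0.811], [-0.306, -0.751, -0.585]] [577.3, -6.8, 1074.8]
```

View pics/top0.png

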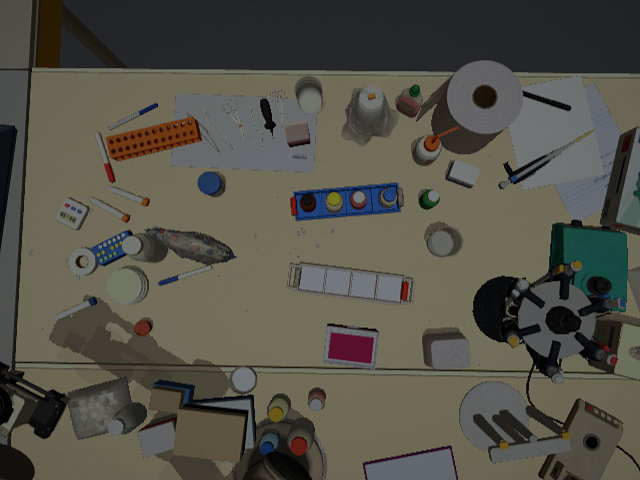

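View pics/side0.png

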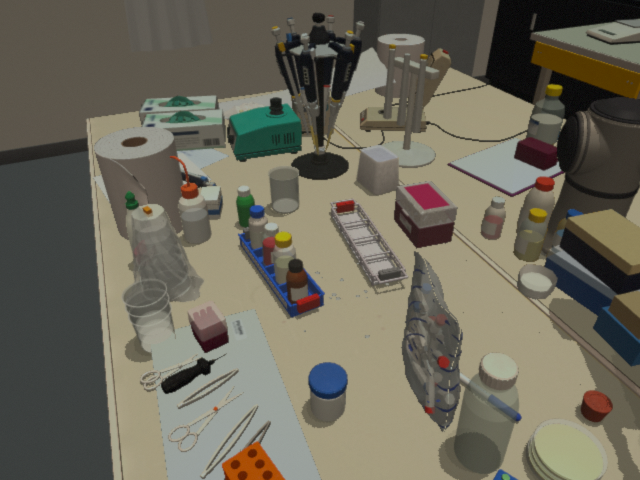

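The top view shows the blue rack at about (347,202), with its red clip on the left at (293,205). Its caps are black (307,203), yellow (333,200), white over red (358,198) and blue (389,197). The steel carrier is at (350,284), with its red clip on the right at (405,290).

Possible mistakes:
- Green bottle (429,199) and green flask (410,98): not meant.
- Bottles at the front (278,408), (316,398), (269,442), (300,440): outside the rack, so not meant.
- Blue-lid sample jar (210,183) and beaker (441,238): to be left alone.

The order from red is amber, yellow, red, blue. I'll check it in one close crop while I measure.

```bash
cat > h.py <<'E'
import cv2,numpy as np
from plant import bot
def ray(n,u,v,z):
    c=bot.camera_model(n);K,R,t=[np.array(c[k],float) for k in('camera_matrix','R','t')]
    C=-R.T@t; d=R.T@np.linalg.inv(K)@[u,v,1]; return (C+d*(z-C[2])/d[2])[:2]
def blob(hsv,lo,hi,box):
    x0,y0,x1,y1=box; m=cv2.inRange(hsv,lo,hi)[y0:y1,x0:x1]
    n,l,s,c=cv2.connectedComponentsWithStats(m); i=1+np.argmax(s[1:,4])
    return c[i]+[x0,y0],s[i],(l==i)
E
python3 - <<'E'
from h import *
im=cv2.imread('pics/top0.png');h=cv2.cvtColor(im,cv2.COLOR_BGR2HSV)
P=lambda n,c,z:print(n,np.round(c,1),np.round(ray('top',*c,z),1))
for n,lo,hi,b,z in [('clipR',(0,150,80),(8,255,255),(285,190,300,222),16),('clipC',(0,150,80),(8,255,255),(396,272,415,305),16),
 ('amber',(0,0,0),(180,255,45),(298,188,318,215),93),('yellow',(22,120,90),(35,255,255),(322,185,346,212),111),('red',(0,0,110),(180,110,255),(347,184,370,208),98),('blue',(95,60,40),(125,200,255),(378,184,400,208),99)]:
    c,s,_=blob(h,lo,hi,b);print(s,end=' ');P(n,c,z)
# carrier floors
m=cv2.inRange(h,(0,0,135),(180,60,255))[262:304,290:410]
n,l,s,c=cv2.connectedComponentsWithStats(m)
for i in range(1,n):
    if s[i,4]>150:print(s[i]);P('floor',c[i]+[290,262],4)
c=cv2.resize(im[165:315,275:465],None,fx=4,fy=4,interpolation=cv2.INTER_CUBIC);cv2.imwrite('pics/crop0.png',c)
E
```

```text
[ 5  7  7 18 84] clipR [293.  205.7] [637.2 -22.9]
[ 6 10  7 18 89] clipC [404.6 290.5] [ 431.4 -301.5]
[  2   5  16  19 225] amber [307.6 201.9] [636.9 -63.5]
[  5   7  14  13 140] yellow [333.6 198.2] [ 644.2 -124.5]
[ 7  8 11 10 86] red [358.5 196.5] [ 650.6 -182.7]
[  0   3  18  21 187] blue [387.1 194.3] [ 656.7 -249.3]
```

View pics/crop0.png

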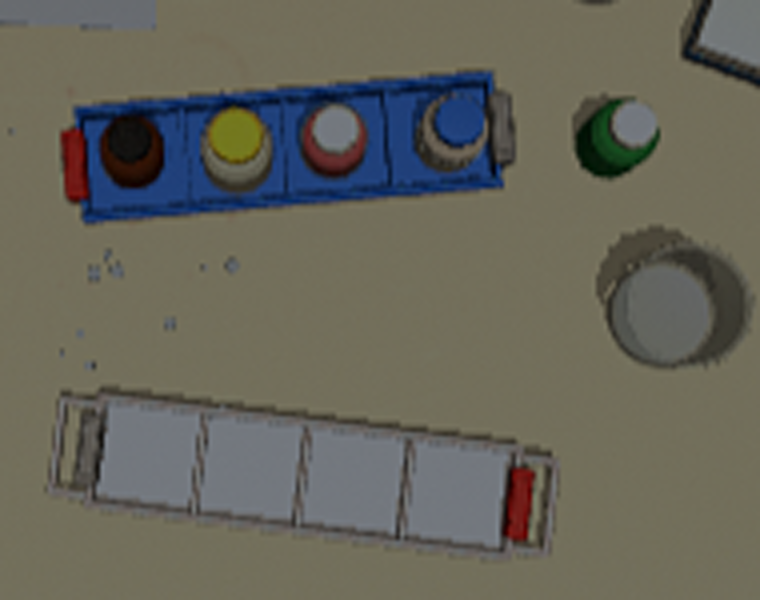

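The crop confirms the order from the rack's red clip: amber (129,138), yellow (237,135), white-capped red (338,130), blue (460,118), then the grey clip. The green look-alike at (630,125) stands outside the rack. The carrier's red clip is at (520,504), so its cells 1 to 4 run right to left.

Run:
```python
from h import *
f=lambda x,y,z:ray('top',(x+.5)/4-.5+275,(y+.5)/4-.5+165,z)
for n,x,y,z in [('amber',129,138,93),('yellow',237,135,111),('red',338,130,98),('blue',460,118,99)]:print(n,f(x,y,z).round(1))
fl=np.array([f(455,497,4),f(355,483,4),f(252,467,4),f(150,452,4)]);print(fl.round(1))
r=f(520,504,16);g=f(88,447,16);print(r,g,np.linalg.norm(r-g))
m=(r+g)/2;print(*[(r+(g-r)*k/264).round(1) for k in(36,100,164,228)])
print('rims', [f(*p,28).round(1) for p in [(102,388),(517,445),(92,500),(507,555)]], 'mid',np.mean([f(*p,28) for p in [(102,388),(517,445),(92,500),(507,555)]],0))
d=g-r;print('car axis',np.arctan2(d[0],d[1]))
r=f(75,165,16);g=f(503,128,16);d=r-g;print('rack axis',np.arctan2(d[0],d[1]),np.linalg.norm(d), *[(r+(g-r)*k/264).round(1) for k in(36,100,164,228)])
c=bot.camera_model('side');K,R,t=[np.array(c[k],float) for k in('camera_matrix','R','t')]
for X in [(637,-65,93),(647,-128,111),(655,-255,99)]:
    p=K@(R@X+t);print(p[:2]/p[2])
```

```text
amber [643.5 -61.6]
yellow [ 643.7 -125.2]
red [ 649.3 -184.1]
blue [ 657.2 -255.1]
[[ 434.5 -262.8]
 [ 442.1 -200.8]
 [ 451.  -136.7]
 [ 459.2  -73.2]]
[ 431.20239858 -301.51866077] [461.75326001 -35.44950867] 267.8173796404483
[ 435.4 -265.2] [ 442.8 -200.7] [ 450.2 -136.2] [457.6 -71.7]
rims [array([498. , -44.2]), array([ 467.3, -298. ]), array([429.6, -39.5]), array([ 400.6, -292.4])] mid [ 448.87040182 -168.51276524]
car axis 0.11432234531707292
rack axis -0.10102903761277522 267.12902919692846 [640.3 -60. ] [ 646.8 -124.4] [ 653.4 -188.8] [ 659.9 -253.3]
[296.96591701 259.04886898]
[279.70675143 233.72433442]
[256.38438931 207.21353007]
```

Request:
{"method": "carry_out", "body": {
  "plan": [
    {"tx":17,"ty":-22,"rz":-0.094},
    {"tx":17,"ty":-22,"rz":-0.094},
    {"tx":17,"ty":-22,"rz":-0.094},
    {"tx":17,"ty":-22,"rz":-0.094},
    {"tx":17,"ty":-22,"rz":-0.094},
    {"tx":17,"ty":-22,"rz":-0.094},
    {"tx":17,"ty":-22,"rz":-0.094},
    {"tx":17,"ty":-22,"rz":-0.094},
    {"tx":17,"ty":-22,"rz":-0.094},
    {"tx":17,"ty":-22,"rz":-0.094},
    {"tx":17,"ty":-22,"rz":-0.094},
    {"tx":17,"ty":-22,"rz":-0.094}
  ],
  "gripper": 0
}}

```text
invalid input at $.plan[0]: expected keys tx, ty, tz, rx, ry, rz
```

Request:
{"method": "carry_out", "body": {
  "plan": [
    {"tx":17,"ty":-22},
    {"tx":17,"ty":-22},
    {"tx":17,"ty":-22},
    {"tx":17,"ty":-22},
    {"tx":17,"ty":-22},
    {"tx":17,"ty":-22},
    {"tx":17,"ty":-22},
    {"tx":17,"ty":-22},
    {"tx":17,"ty":-22},
    {"tx":17,"ty":-22},
    {"tx":0,"ty":0},
    {"tx":0,"ty":0}
  ]
}}

```text
invalid input at $.plan[0]: expected keys tx, ty, tz, rx, ry, rz
```

Request:
{"method": "carry_out", "body": {
  "plan": [
    {"tx":17,"ty":-22,"tz":0,"rx":0,"ry":0,"rz":-0.094},
    {"tx":17,"ty":-22,"tz":0,"rx":0,"ry":0,"rz":-0.094},
    {"tx":17,"ty":-22,"tz":0,"rx":0,"ry":0,"rz":-0.094},
    {"tx":17,"ty":-22,"tz":0,"rx":0,"ry":0,"rz":-0.094},
    {"tx":17,"ty":-22,"tz":0,"rx":0,"ry":0,"rz":-0.094},
    {"tx":17,"ty":-22,"tz":0,"rx":0,"ry":0,"rz":-0.094},
    {"tx":17,"ty":-22,"tz":0,"rx":0,"ry":0,"rz":-0.094},
    {"tx":17,"ty":-22,"tz":0,"rx":0,"ry":0,"rz":-0.094},
    {"tx":17,"ty":-22,"tz":0,"rx":0,"ry":0,"rz":-0.094},
    {"tx":17,"ty":-22,"tz":0,"rx":0,"ry":0,"rz":-0.094},
    {"tx":17,"ty":-22,"tz":0,"rx":0,"ry":0,"rz":-0.094},
    {"tx":17,"ty":-22,"tz":0,"rx":0,"ry":0,"rz":-0.094}
  ],
  "gripper": 0
}}

```text
time: 1.3
tool_pos: [430.7, 208.7, 226.4]
tcp_rot: [-3.141, 0.0, 1.564]
contact_force: [-0.3, -0.0, -0.2]
grip_width: 91.8
finger_force: 0.0
```

Request:
{"method": "carry_out", "body": {
  "plan": [
    {"tx":25,"ty":-30,"tz":0,"rx":0,"ry":0,"rz":0},
    {"tx":25,"ty":-30,"tz":0,"rx":0,"ry":0,"rz":0},
    {"tx":25,"ty":-30,"tz":0,"rx":0,"ry":0,"rz":0},
    {"tx":25,"ty":-30,"tz":0,"rx":0,"ry":0,"rz":0},
    {"tx":25,"ty":-30,"tz":0,"rx":0,"ry":0,"rz":0},
    {"tx":25,"ty":-30,"tz":0,"rx":0,"ry":0,"rz":0},
    {"tx":25,"ty":-30,"tz":0,"rx":0,"ry":0,"rz":0},
    {"tx":25,"ty":-30,"tz":0,"rx":0,"ry":0,"rz":0},
    {"tx":13,"ty":-31,"tz":0,"rx":0,"ry":0,"rz":0},
    {"tx":0,"ty":0,"tz":0,"rx":0,"ry":0,"rz":0}
  ]
}}

```text
time: 2.3
tool_pos: [644.2, -65.4, 225.2]
tcp_rot: [-3.14, 0.001, 1.564]
contact_force: [-0.0, 0.3, -0.3]
grip_width: 92.0
finger_force: 0.0
```

Request:
{"method": "carry_out", "body": {
  "plan": [
    {"tx":0,"ty":3,"tz":-35,"rx":0,"ry":0,"rz":0},
    {"tx":0,"ty":0,"tz":-35,"rx":0,"ry":0,"rz":0},
    {"tx":0,"ty":0,"tz":-35,"rx":0,"ry":0,"rz":0},
    {"tx":0,"ty":0,"tz":0,"rx":0,"ry":0,"rz":0}
  ]
}}

```text
time: 2.7
tool_pos: [639.7, -56.9, 116.3]
tcp_rot: [-3.131, -0.002, 1.568]
contact_force: [-1.1, 0.2, -0.4]
grip_width: 92.0
finger_force: 0.0
```

Run:
```python
from h import *
im=bot.capture('side')[:,:,::-1];cv2.imwrite('pics/s1.png',cv2.resize(im[120:340,180:440],None,fx=2.5,fy=2.5))
```

```text
(no output)
```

View pics/s1.png

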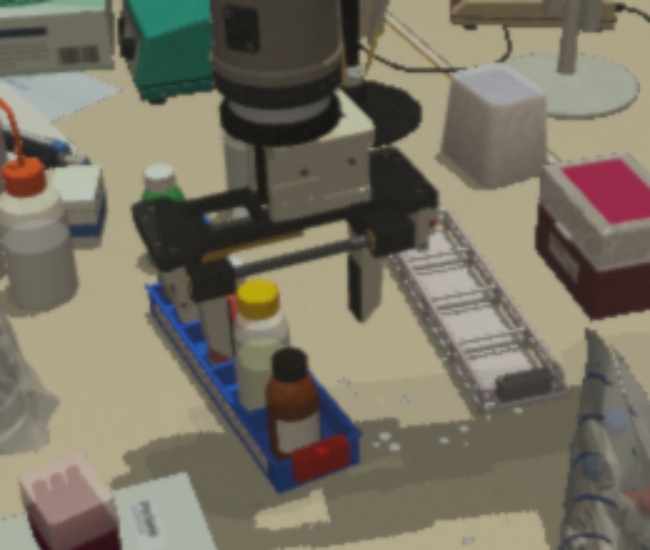

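Run:
```python
from h import *
o=bot.get_obs();print(o['tool_pos'],o['tcp_rot'])
c=bot.camera_model('side');K,R,t=[np.array(c[k],float) for k in('camera_matrix','R','t')]
for X in [o['tool_pos'],(643,-62,93)]:
    p=K@(R@X+t);print((p[:2]/p[2]-[180,120])*2.5)
```

```text
[641.57110243 -57.34419371 119.60780124] [-3.13587337e+00 -1.33331194e-03  1.56828023e+00]
[288.82963745 325.3748944 ]
[286.05057825 352.02909174]
```

The crop shows the open fingers' midpoint at about (292,330) and the amber cap at (290,355). Both match the projections, so the gripper is over the amber bottle. Going down.

Request:
{"method": "carry_out", "body": {
  "plan": [
    {"tx":1,"ty":-4,"tz":-20,"rx":0,"ry":0,"rz":0},
    {"tx":0,"ty":0,"tz":-20,"rx":0,"ry":0,"rz":0},
    {"tx":0,"ty":0,"tz":-20,"rx":0,"ry":0,"rz":0},
    {"tx":0,"ty":0,"tz":-15,"rx":0,"ry":0,"rz":0},
    {"tx":0,"ty":0,"tz":-10,"rx":0,"ry":0,"rz":0},
    {"tx":0,"ty":0,"tz":0,"rx":0,"ry":0,"rz":0},
    {"tx":0,"ty":0,"tz":0,"rx":0,"ry":0,"rz":0}
  ]
}}

```text
time: 3.45
tool_pos: [645.0, -62.3, 37.7]
tcp_rot: [3.14, 0.0, 1.568]
contact_force: [0.5, 0.4, 0.5]
grip_width: 91.5
finger_force: 0.0
```

Request:
{"method": "carry_out", "body": {
  "plan": [
    {"tx":0,"ty":0,"tz":0,"rx":0,"ry":0,"rz":0},
    {"tx":0,"ty":0,"tz":0,"rx":0,"ry":0,"rz":0},
    {"tx":0,"ty":0,"tz":0,"rx":0,"ry":0,"rz":0},
    {"tx":0,"ty":0,"tz":0,"rx":0,"ry":0,"rz":0},
    {"tx":0,"ty":0,"tz":0,"rx":0,"ry":0,"rz":0},
    {"tx":0,"ty":0,"tz":0,"rx":0,"ry":0,"rz":0},
    {"tx":0,"ty":0,"tz":0,"rx":0,"ry":0,"rz":0},
    {"tx":0,"ty":0,"tz":0,"rx":0,"ry":0,"rz":0},
    {"tx":0,"ty":0,"tz":0,"rx":0,"ry":0,"rz":0},
    {"tx":0,"ty":0,"tz":0,"rx":0,"ry":0,"rz":0}
  ],
  "gripper": 1
}}

```text
time: 4.45
tool_pos: [644.2, -62.3, 36.7]
tcp_rot: [-3.141, -0.0, 1.568]
contact_force: [-1.0, -1.5, -0.2]
grip_width: 37.1
finger_force: 29.9
```

Request:
{"method": "carry_out", "body": {
  "plan": [
    {"tx":0,"ty":0,"tz":10,"rx":0,"ry":0,"rz":0},
    {"tx":0,"ty":0,"tz":20,"rx":0,"ry":0,"rz":0},
    {"tx":0,"ty":0,"tz":30,"rx":0,"ry":0,"rz":0},
    {"tx":0,"ty":0,"tz":35,"rx":0,"ry":0,"rz":0},
    {"tx":0,"ty":0,"tz":25,"rx":0,"ry":0,"rz":0},
    {"tx":0,"ty":0,"tz":10,"rx":0,"ry":0,"rz":0},
    {"tx":0,"ty":0,"tz":0,"rx":0,"ry":0,"rz":0}
  ]
}}

```text
time: 5.15
tool_pos: [645.0, -62.4, 168.5]
tcp_rot: [3.138, 0.001, 1.568]
contact_force: [-0.1, -0.6, -0.9]
grip_width: 37.8
finger_force: 29.9
```

Run:
```python
from h import *
im=bot.capture('side')[:,:,::-1];cv2.imwrite('pics/s2.png',cv2.resize(im[120:340,180:440],None,fx=2.5,fy=2.5))
c=bot.camera_model('side');K,R,t=[np.array(c[k],float) for k in('camera_matrix','R','t')]
o=bot.get_obs();X=o['tool_pos'];print(X,o['grip_width'],o['finger_force'])
p=K@(R@(X+[0,0,19])+t);print((p[:2]/p[2]-[180,120])*2.5)
```

```text
[644.19865551 -62.24263711 166.62373495] 37.379766934253205 29.90090440143831
[278.97091295 243.54739315]
```

View pics/s2.png

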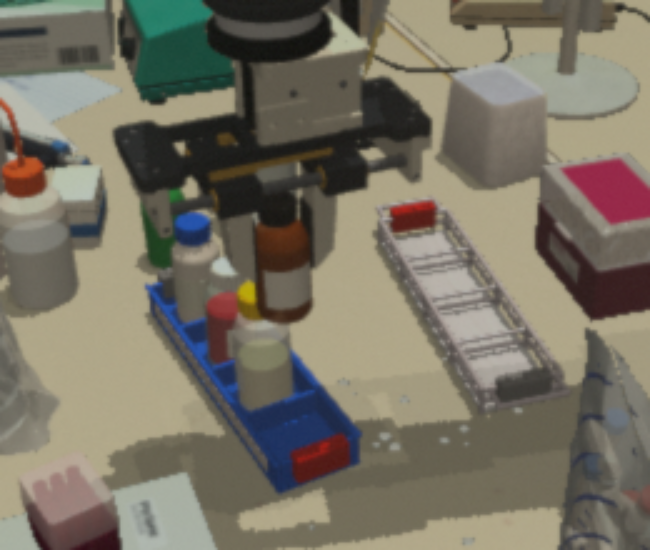

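The crop shows the amber bottle held upright at (285,262), its rack cell empty, and the other three undisturbed. Now across to carrier cell 1.

Request:
{"method": "carry_out", "body": {
  "plan": [
    {"tx":-10,"ty":-9,"tz":0,"rx":0,"ry":0,"rz":0},
    {"tx":-20,"ty":-20,"tz":0,"rx":0,"ry":0,"rz":0},
    {"tx":-25,"ty":-25,"tz":0,"rx":0,"ry":0,"rz":0},
    {"tx":-25,"ty":-25,"tz":0,"rx":0,"ry":0,"rz":0},
    {"tx":-25,"ty":-25,"tz":0,"rx":0,"ry":0,"rz":0},
    {"tx":-25,"ty":-25,"tz":0,"rx":0,"ry":0,"rz":0},
    {"tx":-25,"ty":-25,"tz":0,"rx":0,"ry":0,"rz":0},
    {"tx":-25,"ty":-20,"tz":0,"rx":0,"ry":0,"rz":0},
    {"tx":-20,"ty":-18,"tz":0,"rx":0,"ry":0,"rz":0},
    {"tx":-9,"ty":-10,"tz":0,"rx":0,"ry":0,"rz":0},
    {"tx":0,"ty":0,"tz":0,"rx":0,"ry":0,"rz":0},
    {"tx":0,"ty":0,"tz":0,"rx":0,"ry":0,"rz":0}
  ]
}}

```text
time: 6.4
tool_pos: [435.7, -263.8, 166.1]
tcp_rot: [-3.141, -0.001, 1.567]
contact_force: [1.1, 0.1, -1.4]
grip_width: 37.4
finger_force: 29.9
```

Request:
{"method": "carry_out", "body": {
  "plan": [
    {"tx":0,"ty":0,"tz":-20,"rx":0,"ry":0,"rz":0},
    {"tx":0,"ty":0,"tz":-20,"rx":0,"ry":0,"rz":0},
    {"tx":0,"ty":0,"tz":-20,"rx":0,"ry":0,"rz":0},
    {"tx":0,"ty":0,"tz":-10,"rx":0,"ry":0,"rz":0},
    {"tx":0,"ty":0,"tz":0,"rx":0,"ry":0,"rz":0},
    {"tx":0,"ty":0,"tz":0,"rx":0,"ry":0,"rz":0}
  ]
}}

```text
time: 7.0
tool_pos: [436.1, -264.1, 97.1]
tcp_rot: [3.141, 0.0, 1.569]
contact_force: [0.5, 0.1, -0.8]
grip_width: 37.3
finger_force: 29.9
```

Run:
```python
from h import *
im=bot.capture('side')[:,:,::-1];cv2.imwrite('pics/s3.png',cv2.resize(im[120:340,180:440],None,fx=2.5,fy=2.5))
c=bot.camera_model('side');K,R,t=[np.array(c[k],float) for k in('camera_matrix','R','t')]
o=bot.get_obs();X=o['tool_pos'];print(X,o['grip_width'],o['finger_force'])
for X in [X+[0,0,-33],X+[0,0,56],(435,-264,4),(435,-264,28)]:
    p=K@(R@X+t);print((p[:2]/p[2]-[180,120])*2.5)
```

```text
[ 436.15415779 -264.38440713   97.51447597] 37.45551216342063 29.901087294565514
[423.19351694 194.43859474]
[426.054137   105.46662385]
[422.68981877 250.2176301 ]
[423.40445799 228.49204752]
```

View pics/s3.png

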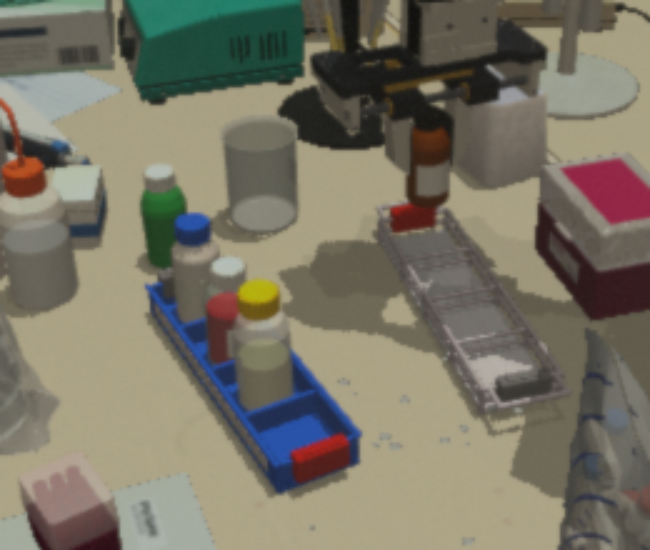

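The amber bottle hangs upright at (430,170). Its underside, about (428,202), is straight above cell 1 (rim centre about (425,234)), next to the red clip. Lowering slowly.

Request:
{"method": "carry_out", "body": {
  "plan": [
    {"tx":0,"ty":0,"tz":-20,"rx":0,"ry":0,"rz":0},
    {"tx":0,"ty":0,"tz":-20,"rx":0,"ry":0,"rz":0},
    {"tx":0,"ty":0,"tz":-10,"rx":0,"ry":0,"rz":0},
    {"tx":0,"ty":0,"tz":-5,"rx":0,"ry":0,"rz":0},
    {"tx":0,"ty":0,"tz":-3,"rx":0,"ry":0,"rz":0},
    {"tx":0,"ty":0,"tz":-1,"rx":0,"ry":0,"rz":0},
    {"tx":0,"ty":0,"tz":0,"rx":0,"ry":0,"rz":0},
    {"tx":0,"ty":0,"tz":0,"rx":0,"ry":0,"rz":0}
  ]
}}

```text
time: 7.85
tool_pos: [435.6, -264.5, 38.3]
tcp_rot: [3.141, 0.001, 1.568]
contact_force: [0.5, 0.1, -0.9]
grip_width: 37.3
finger_force: 29.9
```

Request:
{"method": "carry_out", "body": {
  "plan": [
    {"tx":0,"ty":0,"tz":-1,"rx":0,"ry":0,"rz":0},
    {"tx":0,"ty":0,"tz":-0.5,"rx":0,"ry":0,"rz":0},
    {"tx":0,"ty":0,"tz":0,"rx":0,"ry":0,"rz":0},
    {"tx":0,"ty":0,"tz":0,"rx":0,"ry":0,"rz":0}
  ]
}}

```text
time: 8.25
tool_pos: [435.5, -264.5, 36.6]
tcp_rot: [3.141, 0.001, 1.568]
contact_force: [-1.4, -0.2, 3.5]
grip_width: 37.5
finger_force: 29.9
```

Contact felt (+4 N). Releasing and rising.

Request:
{"method": "carry_out", "body": {
  "plan": [
    {"tx":0,"ty":0,"tz":0,"rx":0,"ry":0,"rz":0},
    {"tx":0,"ty":0,"tz":0,"rx":0,"ry":0,"rz":0},
    {"tx":0,"ty":0,"tz":0,"rx":0,"ry":0,"rz":0},
    {"tx":0,"ty":0,"tz":0,"rx":0,"ry":0,"rz":0},
    {"tx":0,"ty":0,"tz":0,"rx":0,"ry":0,"rz":0},
    {"tx":0,"ty":0,"tz":0,"rx":0,"ry":0,"rz":0},
    {"tx":0,"ty":0,"tz":0,"rx":0,"ry":0,"rz":0},
    {"tx":0,"ty":0,"tz":10,"rx":0,"ry":0,"rz":0},
    {"tx":0,"ty":0,"tz":30,"rx":0,"ry":0,"rz":0},
    {"tx":0,"ty":0,"tz":40,"rx":0,"ry":0,"rz":0},
    {"tx":0,"ty":0,"tz":40,"rx":0,"ry":0,"rz":0},
    {"tx":0,"ty":0,"tz":30,"rx":0,"ry":0,"rz":0}
  ],
  "gripper": 0
}}

```text
time: 9.45
tool_pos: [435.7, -264.5, 189.6]
tcp_rot: [3.139, 0.002, 1.568]
contact_force: [0.2, -0.1, -1.3]
grip_width: 92.3
finger_force: 0.0
```

Run:
```python
from h import *
im=bot.capture('side')[:,:,::-1];cv2.imwrite('pics/s4.png',cv2.resize(im[120:340,180:440],None,fx=2.5,fy=2.5))
o=bot.get_obs();print(o['tool_pos'],o['grip_width'])
```

```text
[ 437.47872727 -265.90250764  193.98114001] 92.19291093279887
```

View pics/s4.png

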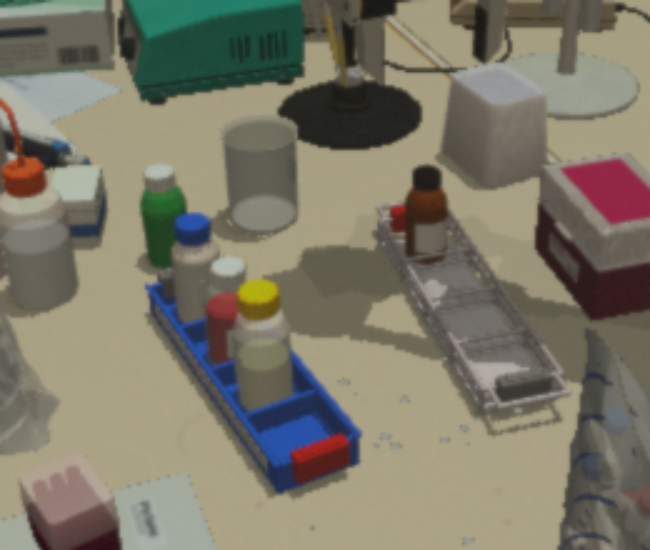

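The amber bottle stands upright and released in cell 1 at (427,220). Next is yellow at about (644,-124).

Request:
{"method": "carry_out", "body": {
  "plan": [
    {"tx":14,"ty":10,"tz":0,"rx":0,"ry":0,"rz":0},
    {"tx":30,"ty":20,"tz":0,"rx":0,"ry":0,"rz":0},
    {"tx":30,"ty":20,"tz":0,"rx":0,"ry":0,"rz":0},
    {"tx":30,"ty":20,"tz":0,"rx":0,"ry":0,"rz":0},
    {"tx":30,"ty":20,"tz":0,"rx":0,"ry":0,"rz":0},
    {"tx":30,"ty":20,"tz":0,"rx":0,"ry":0,"rz":0},
    {"tx":30,"ty":20,"tz":0,"rx":0,"ry":0,"rz":0},
    {"tx":14,"ty":11,"tz":0,"rx":0,"ry":0,"rz":0},
    {"tx":0,"ty":0,"tz":0,"rx":0,"ry":0,"rz":0},
    {"tx":0,"ty":0,"tz":0,"rx":0,"ry":0,"rz":0}
  ]
}}

```text
time: 10.5
tool_pos: [642.9, -123.3, 186.2]
tcp_rot: [-3.141, 0.0, 1.568]
contact_force: [-0.5, 0.0, 0.2]
grip_width: 91.6
finger_force: 0.0
```

Down 134 mm to TCP 52, then close.

Request:
{"method": "carry_out", "body": {
  "plan": [
    {"tx":1,"ty":0,"tz":-20,"rx":0,"ry":0,"rz":0},
    {"tx":0,"ty":0,"tz":-30,"rx":0,"ry":0,"rz":0},
    {"tx":0,"ty":0,"tz":-30,"rx":0,"ry":0,"rz":0},
    {"tx":0,"ty":0,"tz":-25,"rx":0,"ry":0,"rz":0},
    {"tx":0,"ty":0,"tz":-18,"rx":0,"ry":0,"rz":0},
    {"tx":0,"ty":0,"tz":-10,"rx":0,"ry":0,"rz":0},
    {"tx":0,"ty":0,"tz":0,"rx":0,"ry":0,"rz":0},
    {"tx":0,"ty":0,"tz":0,"rx":0,"ry":0,"rz":0}
  ]
}}

```text
time: 11.3
tool_pos: [644.6, -123.9, 54.3]
tcp_rot: [3.14, 0.0, 1.567]
contact_force: [-0.1, -1.1, 1.0]
grip_width: 92.1
finger_force: 0.0
```

Request:
{"method": "carry_out", "body": {
  "plan": [
    {"tx":0,"ty":0,"tz":0,"rx":0,"ry":0,"rz":0},
    {"tx":0,"ty":0,"tz":0,"rx":0,"ry":0,"rz":0},
    {"tx":0,"ty":0,"tz":0,"rx":0,"ry":0,"rz":0},
    {"tx":0,"ty":0,"tz":0,"rx":0,"ry":0,"rz":0},
    {"tx":0,"ty":0,"tz":0,"rx":0,"ry":0,"rz":0},
    {"tx":0,"ty":0,"tz":0,"rx":0,"ry":0,"rz":0},
    {"tx":0,"ty":0,"tz":0,"rx":0,"ry":0,"rz":0},
    {"tx":0,"ty":0,"tz":0,"rx":0,"ry":0,"rz":0},
    {"tx":0,"ty":0,"tz":0,"rx":0,"ry":0,"rz":0},
    {"tx":0,"ty":0,"tz":0,"rx":0,"ry":0,"rz":0}
  ],
  "gripper": 1
}}

```text
time: 12.3
tool_pos: [644.3, -123.3, 53.2]
tcp_rot: [-3.141, -0.0, 1.568]
contact_force: [-0.0, 0.1, -0.4]
grip_width: 42.6
finger_force: 29.8
```

Request:
{"method": "carry_out", "body": {
  "plan": [
    {"tx":0,"ty":0,"tz":10,"rx":0,"ry":0,"rz":0},
    {"tx":0,"ty":0,"tz":25,"rx":0,"ry":0,"rz":0},
    {"tx":0,"ty":0,"tz":35,"rx":0,"ry":0,"rz":0},
    {"tx":0,"ty":0,"tz":35,"rx":0,"ry":0,"rz":0},
    {"tx":0,"ty":0,"tz":20,"rx":0,"ry":0,"rz":0},
    {"tx":0,"ty":0,"tz":0,"rx":0,"ry":0,"rz":0}
  ]
}}

```text
time: 12.9
tool_pos: [646.1, -123.8, 182.7]
tcp_rot: [3.134, 0.002, 1.568]
contact_force: [0.0, 0.3, -1.3]
grip_width: 42.4
finger_force: 29.8
```

Request:
{"method": "carry_out", "body": {
  "plan": [
    {"tx":-10,"ty":-4,"tz":0,"rx":0,"ry":0,"rz":0},
    {"tx":-22,"ty":-8,"tz":0,"rx":0,"ry":0,"rz":0},
    {"tx":-27,"ty":-10,"tz":0,"rx":0,"ry":0,"rz":0},
    {"tx":-27,"ty":-10,"tz":0,"rx":0,"ry":0,"rz":0},
    {"tx":-27,"ty":-10,"tz":0,"rx":0,"ry":0,"rz":0},
    {"tx":-27,"ty":-10,"tz":0,"rx":0,"ry":0,"rz":0},
    {"tx":-27,"ty":-10,"tz":0,"rx":0,"ry":0,"rz":0},
    {"tx":-22,"ty":-9,"tz":0,"rx":0,"ry":0,"rz":0},
    {"tx":-13,"ty":-6,"tz":0,"rx":0,"ry":0,"rz":0},
    {"tx":0,"ty":0,"tz":0,"rx":0,"ry":0,"rz":0},
    {"tx":0,"ty":0,"tz":0,"rx":0,"ry":0,"rz":0}
  ]
}}

```text
time: 14.0
tool_pos: [442.8, -200.3, 178.0]
tcp_rot: [3.141, -0.0, 1.567]
contact_force: [0.3, -0.3, -0.8]
grip_width: 43.2
finger_force: 29.8
```

Request:
{"method": "carry_out", "body": {
  "plan": [
    {"tx":0,"ty":0,"tz":-20,"rx":0,"ry":0,"rz":0},
    {"tx":0,"ty":0,"tz":-25,"rx":0,"ry":0,"rz":0},
    {"tx":0,"ty":0,"tz":-15,"rx":0,"ry":0,"rz":0},
    {"tx":0,"ty":0,"tz":0,"rx":0,"ry":0,"rz":0},
    {"tx":0,"ty":0,"tz":0,"rx":0,"ry":0,"rz":0}
  ]
}}

```text
time: 14.5
tool_pos: [443.2, -200.1, 118.3]
tcp_rot: [3.141, -0.0, 1.569]
contact_force: [0.8, 0.0, -1.2]
grip_width: 42.6
finger_force: 29.8
```

Run:
```python
from h import *
im=bot.capture('side')[:,:,::-1];cv2.imwrite('pics/s5.png',cv2.resize(im[120:340,180:440],None,fx=2.5,fy=2.5))
o=bot.get_obs();print(o['tool_pos'],o['grip_width'])
```

```text
[ 443.34755253 -200.34509696  118.82964477] 42.563313219138664
```

View pics/s5.png

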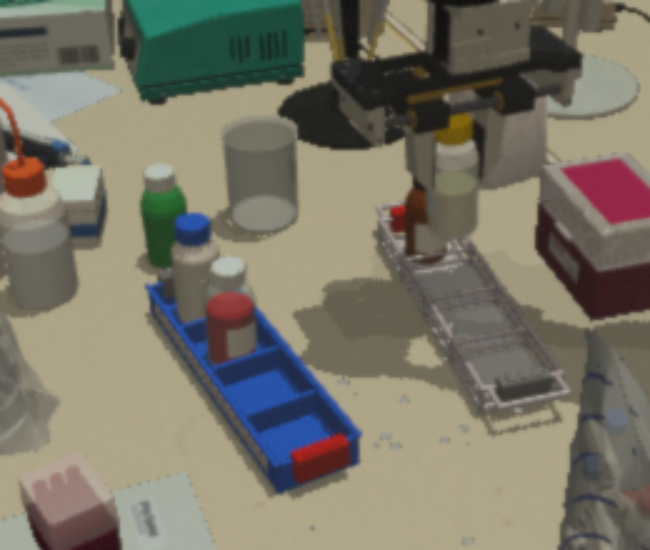

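The yellow-capped bottle is held upright at (455,190), above cell 2; the amber bottle stands undisturbed beside it. Lowering.

Request:
{"method": "carry_out", "body": {
  "plan": [
    {"tx":0,"ty":0,"tz":-20,"rx":0,"ry":0,"rz":0},
    {"tx":0,"ty":0,"tz":-20,"rx":0,"ry":0,"rz":0},
    {"tx":0,"ty":0,"tz":-12,"rx":0,"ry":0,"rz":0},
    {"tx":0,"ty":0,"tz":-6,"rx":0,"ry":0,"rz":0},
    {"tx":0,"ty":0,"tz":-4,"rx":0,"ry":0,"rz":0},
    {"tx":0,"ty":0,"tz":-1.5,"rx":0,"ry":0,"rz":0},
    {"tx":0,"ty":0,"tz":-1,"rx":0,"ry":0,"rz":0},
    {"tx":0,"ty":0,"tz":0,"rx":0,"ry":0,"rz":0},
    {"tx":0,"ty":0,"tz":0,"rx":0,"ry":0,"rz":0}
  ]
}}

```text
time: 15.45
tool_pos: [442.6, -200.4, 54.1]
tcp_rot: [3.141, 0.0, 1.568]
contact_force: [-0.2, 0.7, -0.6]
grip_width: 42.6
finger_force: 29.8
```

Request:
{"method": "carry_out", "body": {
  "plan": [
    {"tx":0,"ty":0,"tz":-0.7,"rx":0,"ry":0,"rz":0},
    {"tx":0,"ty":0,"tz":-0.7,"rx":0,"ry":0,"rz":0},
    {"tx":0,"ty":0,"tz":0,"rx":0,"ry":0,"rz":0},
    {"tx":0,"ty":0,"tz":0,"rx":0,"ry":0,"rz":0}
  ]
}}

```text
time: 15.85
tool_pos: [442.5, -200.5, 53.0]
tcp_rot: [3.141, 0.001, 1.568]
contact_force: [-1.5, 1.1, 4.9]
grip_width: 42.9
finger_force: 29.9
```

Contact. Releasing and rising, then on to red at (649,-183).

Request:
{"method": "carry_out", "body": {
  "plan": [
    {"tx":0,"ty":0,"tz":0,"rx":0,"ry":0,"rz":0},
    {"tx":0,"ty":0,"tz":0,"rx":0,"ry":0,"rz":0},
    {"tx":0,"ty":0,"tz":0,"rx":0,"ry":0,"rz":0},
    {"tx":0,"ty":0,"tz":0,"rx":0,"ry":0,"rz":0},
    {"tx":0,"ty":0,"tz":0,"rx":0,"ry":0,"rz":0},
    {"tx":0,"ty":0,"tz":0,"rx":0,"ry":0,"rz":0},
    {"tx":0,"ty":0,"tz":0,"rx":0,"ry":0,"rz":0},
    {"tx":0,"ty":0,"tz":10,"rx":0,"ry":0,"rz":0},
    {"tx":0,"ty":0,"tz":30,"rx":0,"ry":0,"rz":0},
    {"tx":0,"ty":0,"tz":40,"rx":0,"ry":0,"rz":0},
    {"tx":0,"ty":0,"tz":40,"rx":0,"ry":0,"rz":0},
    {"tx":0,"ty":0,"tz":15,"rx":0,"ry":0,"rz":0}
  ],
  "gripper": 0
}}

```text
time: 17.05
tool_pos: [443.8, -201.2, 192.0]
tcp_rot: [3.136, 0.004, 1.568]
contact_force: [0.0, -0.7, -0.4]
grip_width: 91.7
finger_force: 0.0
```

Request:
{"method": "carry_out", "body": {
  "plan": [
    {"tx":17,"ty":2,"tz":0,"rx":0,"ry":0,"rz":0},
    {"tx":30,"ty":2,"tz":0,"rx":0,"ry":0,"rz":0},
    {"tx":30,"ty":2,"tz":0,"rx":0,"ry":0,"rz":0},
    {"tx":30,"ty":2,"tz":0,"rx":0,"ry":0,"rz":0},
    {"tx":30,"ty":2,"tz":0,"rx":0,"ry":0,"rz":0},
    {"tx":30,"ty":3,"tz":0,"rx":0,"ry":0,"rz":0},
    {"tx":25,"ty":3,"tz":0,"rx":0,"ry":0,"rz":0},
    {"tx":14,"ty":2,"tz":0,"rx":0,"ry":0,"rz":0},
    {"tx":0,"ty":0,"tz":0,"rx":0,"ry":0,"rz":0},
    {"tx":0,"ty":0,"tz":0,"rx":0,"ry":0,"rz":0}
  ]
}}

```text
time: 18.05
tool_pos: [647.9, -182.2, 187.4]
tcp_rot: [-3.141, -0.0, 1.568]
contact_force: [-0.6, 0.1, -0.1]
grip_width: 91.6
finger_force: 0.0
```

Run:
```python
from h import *
im=bot.capture('side')[:,:,::-1];cv2.imwrite('pics/s6.png',cv2.resize(im[120:340,180:440],None,fx=2.5,fy=2.5))
c=bot.camera_model('side');K,R,t=[np.array(c[k],float) for k in('camera_matrix','R','t')]
for X in [(649,-183,98),(657,-254,99)]:
    p=K@(R@X+t);print((p[:2]/p[2]-[180,120])*2.5)
```

```text
[224.96996422 261.77009451]
[188.98962904 219.12826341]
```

View pics/s6.png

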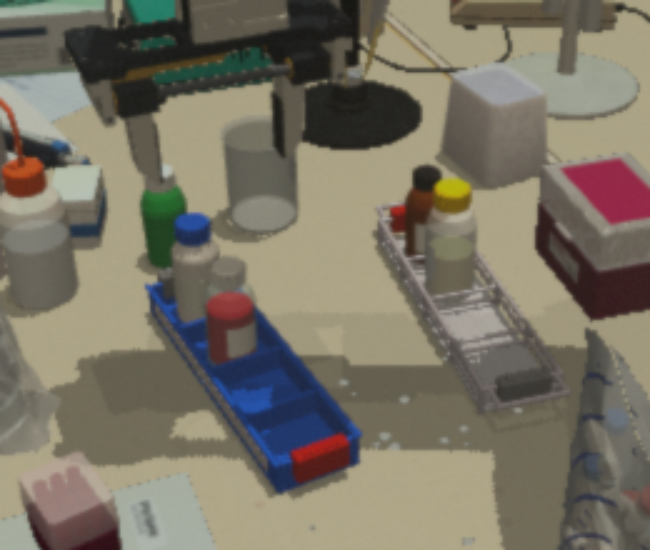

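Yellow stands in cell 2 at (452,235). The white cap at (228,268) matches its projection. Descending 148 mm for the red bottle.

Request:
{"method": "carry_out", "body": {
  "plan": [
    {"tx":1,"ty":0,"tz":-20,"rx":0,"ry":0,"rz":0},
    {"tx":0,"ty":0,"tz":-30,"rx":0,"ry":0,"rz":0},
    {"tx":0,"ty":0,"tz":-30,"rx":0,"ry":0,"rz":0},
    {"tx":0,"ty":0,"tz":-28,"rx":0,"ry":0,"rz":0},
    {"tx":0,"ty":0,"tz":-20,"rx":0,"ry":0,"rz":0},
    {"tx":0,"ty":0,"tz":-14,"rx":0,"ry":0,"rz":0},
    {"tx":0,"ty":0,"tz":-6,"rx":0,"ry":0,"rz":0},
    {"tx":0,"ty":0,"tz":0,"rx":0,"ry":0,"rz":0},
    {"tx":0,"ty":0,"tz":0,"rx":0,"ry":0,"rz":0}
  ]
}}

```text
time: 19.0
tool_pos: [649.9, -182.6, 40.6]
tcp_rot: [3.14, 0.001, 1.568]
contact_force: [-0.3, 0.6, 0.0]
grip_width: 91.3
finger_force: 0.0
```

Request:
{"method": "carry_out", "body": {
  "plan": [
    {"tx":0,"ty":0,"tz":0,"rx":0,"ry":0,"rz":0},
    {"tx":0,"ty":0,"tz":0,"rx":0,"ry":0,"rz":0},
    {"tx":0,"ty":0,"tz":0,"rx":0,"ry":0,"rz":0},
    {"tx":0,"ty":0,"tz":0,"rx":0,"ry":0,"rz":0},
    {"tx":0,"ty":0,"tz":0,"rx":0,"ry":0,"rz":0},
    {"tx":0,"ty":0,"tz":0,"rx":0,"ry":0,"rz":0},
    {"tx":0,"ty":0,"tz":0,"rx":0,"ry":0,"rz":0},
    {"tx":0,"ty":0,"tz":0,"rx":0,"ry":0,"rz":0},
    {"tx":0,"ty":0,"tz":0,"rx":0,"ry":0,"rz":0},
    {"tx":0,"ty":0,"tz":0,"rx":0,"ry":0,"rz":0}
  ],
  "gripper": 1
}}

```text
time: 20.0
tool_pos: [649.3, -182.3, 39.3]
tcp_rot: [3.142, -0.0, 1.568]
contact_force: [-0.0, -0.0, 0.8]
grip_width: 40.3
finger_force: 29.9
```

Request:
{"method": "carry_out", "body": {
  "plan": [
    {"tx":0,"ty":0,"tz":10,"rx":0,"ry":0,"rz":0},
    {"tx":0,"ty":0,"tz":25,"rx":0,"ry":0,"rz":0},
    {"tx":0,"ty":0,"tz":35,"rx":0,"ry":0,"rz":0},
    {"tx":0,"ty":0,"tz":35,"rx":0,"ry":0,"rz":0},
    {"tx":0,"ty":0,"tz":20,"rx":0,"ry":0,"rz":0},
    {"tx":0,"ty":0,"tz":0,"rx":0,"ry":0,"rz":0}
  ]
}}

```text
time: 20.6
tool_pos: [651.1, -183.0, 169.0]
tcp_rot: [3.134, 0.003, 1.568]
contact_force: [1.2, 0.3, -1.4]
grip_width: 40.5
finger_force: 29.9
```

Request:
{"method": "carry_out", "body": {
  "plan": [
    {"tx":-10,"ty":2,"tz":0,"rx":0,"ry":0,"rz":0},
    {"tx":-22,"ty":5,"tz":0,"rx":0,"ry":0,"rz":0},
    {"tx":-27,"ty":6,"tz":0,"rx":0,"ry":0,"rz":0},
    {"tx":-27,"ty":6,"tz":0,"rx":0,"ry":0,"rz":0},
    {"tx":-27,"ty":6,"tz":0,"rx":0,"ry":0,"rz":0},
    {"tx":-27,"ty":6,"tz":0,"rx":0,"ry":0,"rz":0},
    {"tx":-25,"ty":6,"tz":0,"rx":0,"ry":0,"rz":0},
    {"tx":-22,"ty":6,"tz":0,"rx":0,"ry":0,"rz":0},
    {"tx":-12,"ty":3,"tz":0,"rx":0,"ry":0,"rz":0},
    {"tx":0,"ty":0,"tz":0,"rx":0,"ry":0,"rz":0},
    {"tx":0,"ty":0,"tz":0,"rx":0,"ry":0,"rz":0}
  ]
}}

```text
time: 21.7
tool_pos: [450.5, -136.3, 164.0]
tcp_rot: [-3.142, -0.0, 1.568]
contact_force: [0.5, -0.5, -1.6]
grip_width: 40.7
finger_force: 29.9
```

Request:
{"method": "carry_out", "body": {
  "plan": [
    {"tx":0,"ty":0,"tz":-20,"rx":0,"ry":0,"rz":0},
    {"tx":0,"ty":0,"tz":-25,"rx":0,"ry":0,"rz":0},
    {"tx":0,"ty":0,"tz":-15,"rx":0,"ry":0,"rz":0},
    {"tx":0,"ty":0,"tz":0,"rx":0,"ry":0,"rz":0},
    {"tx":0,"ty":0,"tz":0,"rx":0,"ry":0,"rz":0}
  ]
}}

```text
time: 22.2
tool_pos: [451.0, -136.5, 104.3]
tcp_rot: [-3.141, -0.0, 1.568]
contact_force: [-0.5, -0.4, -1.4]
grip_width: 40.7
finger_force: 29.9
```

Run:
```python
from h import *
im=bot.capture('side')[:,:,::-1];cv2.imwrite('pics/s7.png',cv2.resize(im[120:340,180:440],None,fx=2.5,fy=2.5))
o=bot.get_obs();print(o['tool_pos'],o['grip_width'])
```

```text
[ 451.21477036 -136.62819315  104.7692942 ] 40.65986267703091
```

View pics/s7.png

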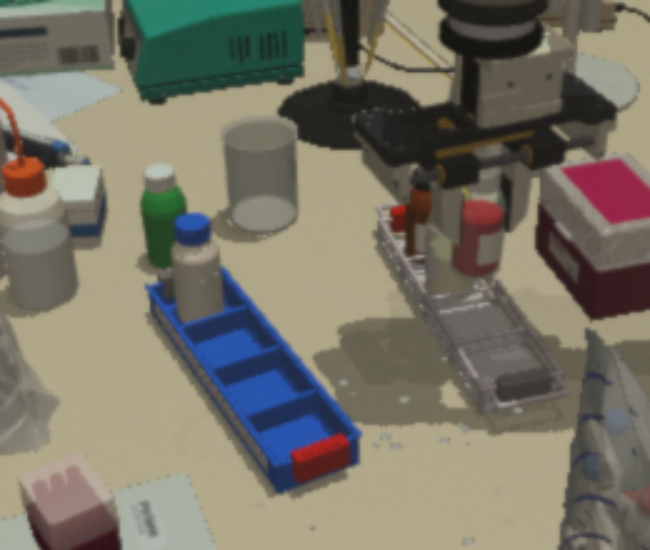

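The red bottle is held upright at (480,238), above cell 3; yellow and amber are undisturbed. Lowering.

Request:
{"method": "carry_out", "body": {
  "plan": [
    {"tx":0,"ty":0,"tz":-20,"rx":0,"ry":0,"rz":0},
    {"tx":0,"ty":0,"tz":-20,"rx":0,"ry":0,"rz":0},
    {"tx":0,"ty":0,"tz":-12,"rx":0,"ry":0,"rz":0},
    {"tx":0,"ty":0,"tz":-6,"rx":0,"ry":0,"rz":0},
    {"tx":0,"ty":0,"tz":-4,"rx":0,"ry":0,"rz":0},
    {"tx":0,"ty":0,"tz":-1.5,"rx":0,"ry":0,"rz":0},
    {"tx":0,"ty":0,"tz":-1,"rx":0,"ry":0,"rz":0},
    {"tx":0,"ty":0,"tz":0,"rx":0,"ry":0,"rz":0},
    {"tx":0,"ty":0,"tz":0,"rx":0,"ry":0,"rz":0}
  ]
}}

```text
time: 23.15
tool_pos: [450.6, -136.4, 40.2]
tcp_rot: [3.141, 0.0, 1.568]
contact_force: [0.3, 0.4, -0.2]
grip_width: 40.8
finger_force: 29.9
```

Request:
{"method": "carry_out", "body": {
  "plan": [
    {"tx":0,"ty":0,"tz":-0.7,"rx":0,"ry":0,"rz":0},
    {"tx":0,"ty":0,"tz":-0.7,"rx":0,"ry":0,"rz":0},
    {"tx":0,"ty":0,"tz":0,"rx":0,"ry":0,"rz":0},
    {"tx":0,"ty":0,"tz":0,"rx":0,"ry":0,"rz":0}
  ]
}}

```text
time: 23.55
tool_pos: [450.6, -136.4, 39.2]
tcp_rot: [3.141, 0.0, 1.568]
contact_force: [-2.2, 0.3, 6.5]
grip_width: 40.6
finger_force: 29.9
```

Request:
{"method": "carry_out", "body": {
  "plan": [
    {"tx":0,"ty":0,"tz":0,"rx":0,"ry":0,"rz":0},
    {"tx":0,"ty":0,"tz":0,"rx":0,"ry":0,"rz":0},
    {"tx":0,"ty":0,"tz":0,"rx":0,"ry":0,"rz":0},
    {"tx":0,"ty":0,"tz":0,"rx":0,"ry":0,"rz":0},
    {"tx":0,"ty":0,"tz":0,"rx":0,"ry":0,"rz":0},
    {"tx":0,"ty":0,"tz":0,"rx":0,"ry":0,"rz":0},
    {"tx":0,"ty":0,"tz":0,"rx":0,"ry":0,"rz":0},
    {"tx":0,"ty":0,"tz":10,"rx":0,"ry":0,"rz":0},
    {"tx":0,"ty":0,"tz":30,"rx":0,"ry":0,"rz":0},
    {"tx":0,"ty":0,"tz":40,"rx":0,"ry":0,"rz":0},
    {"tx":0,"ty":0,"tz":40,"rx":0,"ry":0,"rz":0},
    {"tx":0,"ty":0,"tz":30,"rx":0,"ry":0,"rz":0}
  ],
  "gripper": 0
}}

```text
time: 24.75
tool_pos: [450.7, -136.4, 191.7]
tcp_rot: [3.139, 0.001, 1.568]
contact_force: [1.2, -0.3, -0.0]
grip_width: 91.8
finger_force: 0.0
```

Request:
{"method": "carry_out", "body": {
  "plan": [
    {"tx":16,"ty":-9,"tz":0,"rx":0,"ry":0,"rz":0},
    {"tx":30,"ty":-17,"tz":0,"rx":0,"ry":0,"rz":0},
    {"tx":30,"ty":-17,"tz":0,"rx":0,"ry":0,"rz":0},
    {"tx":30,"ty":-17,"tz":0,"rx":0,"ry":0,"rz":0},
    {"tx":30,"ty":-17,"tz":0,"rx":0,"ry":0,"rz":0},
    {"tx":30,"ty":-17,"tz":0,"rx":0,"ry":0,"rz":0},
    {"tx":26,"ty":-15,"tz":0,"rx":0,"ry":0,"rz":0},
    {"tx":14,"ty":-8,"tz":0,"rx":0,"ry":0,"rz":0},
    {"tx":0,"ty":0,"tz":0,"rx":0,"ry":0,"rz":0},
    {"tx":0,"ty":0,"tz":0,"rx":0,"ry":0,"rz":0}
  ]
}}

```text
time: 25.75
tool_pos: [655.8, -253.0, 188.4]
tcp_rot: [-3.141, -0.0, 1.568]
contact_force: [-0.3, 0.4, 0.4]
grip_width: 91.3
finger_force: 0.0
```

Run:
```python
from h import *
im=bot.capture('side')[:,:,::-1];cv2.imwrite('pics/s8.png',cv2.resize(im[120:340,180:440],None,fx=2.5,fy=2.5))
print(bot.get_obs()['tool_pos'])
```

```text
[ 655.65526794 -252.73218095  188.69509513]
```

View pics/s8.png

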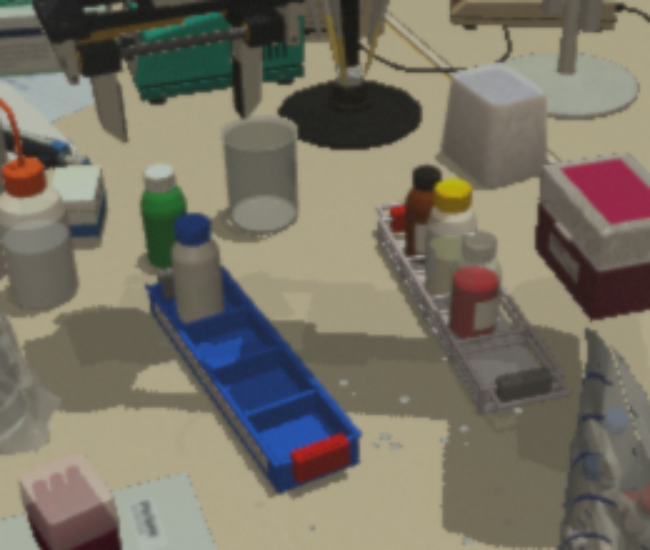

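Red stands in cell 3 at (476,290). The blue cap at (191,224) is as predicted. Descending.

Request:
{"method": "carry_out", "body": {
  "plan": [
    {"tx":1,"ty":0,"tz":-20,"rx":0,"ry":0,"rz":0},
    {"tx":0,"ty":0,"tz":-30,"rx":0,"ry":0,"rz":0},
    {"tx":0,"ty":0,"tz":-30,"rx":0,"ry":0,"rz":0},
    {"tx":0,"ty":0,"tz":-28,"rx":0,"ry":0,"rz":0},
    {"tx":0,"ty":0,"tz":-20,"rx":0,"ry":0,"rz":0},
    {"tx":0,"ty":0,"tz":-14,"rx":0,"ry":0,"rz":0},
    {"tx":0,"ty":0,"tz":-6,"rx":0,"ry":0,"rz":0},
    {"tx":0,"ty":0,"tz":0,"rx":0,"ry":0,"rz":0},
    {"tx":0,"ty":0,"tz":0,"rx":0,"ry":0,"rz":0}
  ]
}}

```text
time: 26.7
tool_pos: [657.9, -253.5, 41.8]
tcp_rot: [3.14, 0.001, 1.568]
contact_force: [-0.7, 0.0, 0.4]
grip_width: 91.8
finger_force: 0.0
```

Request:
{"method": "carry_out", "body": {
  "plan": [
    {"tx":0,"ty":0,"tz":0,"rx":0,"ry":0,"rz":0},
    {"tx":0,"ty":0,"tz":0,"rx":0,"ry":0,"rz":0},
    {"tx":0,"ty":0,"tz":0,"rx":0,"ry":0,"rz":0},
    {"tx":0,"ty":0,"tz":0,"rx":0,"ry":0,"rz":0},
    {"tx":0,"ty":0,"tz":0,"rx":0,"ry":0,"rz":0},
    {"tx":0,"ty":0,"tz":0,"rx":0,"ry":0,"rz":0},
    {"tx":0,"ty":0,"tz":0,"rx":0,"ry":0,"rz":0},
    {"tx":0,"ty":0,"tz":0,"rx":0,"ry":0,"rz":0},
    {"tx":0,"ty":0,"tz":0,"rx":0,"ry":0,"rz":0},
    {"tx":0,"ty":0,"tz":0,"rx":0,"ry":0,"rz":0}
  ],
  "gripper": 1
}}

```text
time: 27.7
tool_pos: [657.3, -253.3, 40.4]
tcp_rot: [-3.141, -0.0, 1.568]
contact_force: [-0.2, 0.6, 0.3]
grip_width: 40.2
finger_force: 30.0
```

Request:
{"method": "carry_out", "body": {
  "plan": [
    {"tx":0,"ty":0,"tz":10,"rx":0,"ry":0,"rz":0},
    {"tx":0,"ty":0,"tz":25,"rx":0,"ry":0,"rz":0},
    {"tx":0,"ty":0,"tz":35,"rx":0,"ry":0,"rz":0},
    {"tx":0,"ty":0,"tz":35,"rx":0,"ry":0,"rz":0},
    {"tx":0,"ty":0,"tz":20,"rx":0,"ry":0,"rz":0},
    {"tx":0,"ty":0,"tz":0,"rx":0,"ry":0,"rz":0}
  ]
}}

```text
time: 28.3
tool_pos: [659.1, -254.1, 170.4]
tcp_rot: [3.134, 0.004, 1.568]
contact_force: [0.3, 0.1, -0.1]
grip_width: 40.4
finger_force: 30.0
```

Request:
{"method": "carry_out", "body": {
  "plan": [
    {"tx":-10,"ty":9,"tz":0,"rx":0,"ry":0,"rz":0},
    {"tx":-20,"ty":18,"tz":0,"rx":0,"ry":0,"rz":0},
    {"tx":-25,"ty":23,"tz":0,"rx":0,"ry":0,"rz":0},
    {"tx":-25,"ty":23,"tz":0,"rx":0,"ry":0,"rz":0},
    {"tx":-25,"ty":23,"tz":0,"rx":0,"ry":0,"rz":0},
    {"tx":-25,"ty":23,"tz":0,"rx":0,"ry":0,"rz":0},
    {"tx":-25,"ty":23,"tz":0,"rx":0,"ry":0,"rz":0},
    {"tx":-22,"ty":20,"tz":0,"rx":0,"ry":0,"rz":0},
    {"tx":-14,"ty":12,"tz":0,"rx":0,"ry":0,"rz":0},
    {"tx":-8,"ty":7,"tz":0,"rx":0,"ry":0,"rz":0},
    {"tx":0,"ty":0,"tz":0,"rx":0,"ry":0,"rz":0},
    {"tx":0,"ty":0,"tz":0,"rx":0,"ry":0,"rz":0}
  ]
}}

```text
time: 29.5
tool_pos: [459.0, -72.7, 165.3]
tcp_rot: [3.141, 0.0, 1.568]
contact_force: [1.0, 0.2, -1.0]
grip_width: 40.3
finger_force: 30.0
```

Request:
{"method": "carry_out", "body": {
  "plan": [
    {"tx":0,"ty":0,"tz":-20,"rx":0,"ry":0,"rz":0},
    {"tx":0,"ty":0,"tz":-25,"rx":0,"ry":0,"rz":0},
    {"tx":0,"ty":0,"tz":-15,"rx":0,"ry":0,"rz":0},
    {"tx":0,"ty":0,"tz":0,"rx":0,"ry":0,"rz":0},
    {"tx":0,"ty":0,"tz":0,"rx":0,"ry":0,"rz":0}
  ]
}}

```text
time: 30.0
tool_pos: [459.0, -72.8, 105.5]
tcp_rot: [3.142, 0.0, 1.567]
contact_force: [0.0, 0.0, -0.5]
grip_width: 40.2
finger_force: 30.0
```

Run:
```python
from h import *
im=bot.capture('side')[:,:,::-1];cv2.imwrite('pics/s9.png',cv2.resize(im[120:340,180:440],None,fx=2.5,fy=2.5))
print(bot.get_obs()['tool_pos'])
```

```text
[459.25195404 -72.83138135 105.93622915]
```

View pics/s9.png

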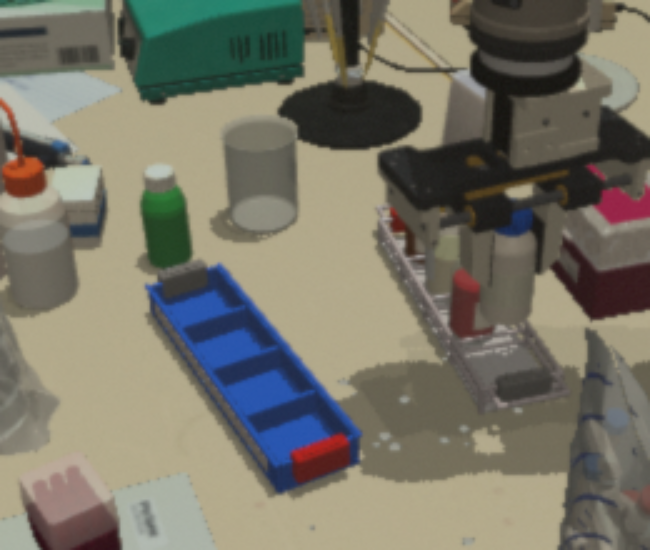

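Blue is held upright at (512,275), above cell 4 at the grey end, and the rack is empty. Lowering.

Request:
{"method": "carry_out", "body": {
  "plan": [
    {"tx":0,"ty":0,"tz":-20,"rx":0,"ry":0,"rz":0},
    {"tx":0,"ty":0,"tz":-20,"rx":0,"ry":0,"rz":0},
    {"tx":0,"ty":0,"tz":-12,"rx":0,"ry":0,"rz":0},
    {"tx":0,"ty":0,"tz":-6,"rx":0,"ry":0,"rz":0},
    {"tx":0,"ty":0,"tz":-4,"rx":0,"ry":0,"rz":0},
    {"tx":0,"ty":0,"tz":-1.5,"rx":0,"ry":0,"rz":0},
    {"tx":0,"ty":0,"tz":-1,"rx":0,"ry":0,"rz":0},
    {"tx":0,"ty":0,"tz":0,"rx":0,"ry":0,"rz":0},
    {"tx":0,"ty":0,"tz":0,"rx":0,"ry":0,"rz":0}
  ]
}}

```text
time: 30.95
tool_pos: [458.6, -72.4, 41.3]
tcp_rot: [3.141, 0.0, 1.568]
contact_force: [1.1, 0.9, -0.9]
grip_width: 40.6
finger_force: 30.0
```

Request:
{"method": "carry_out", "body": {
  "plan": [
    {"tx":0,"ty":0,"tz":-0.7,"rx":0,"ry":0,"rz":0},
    {"tx":0,"ty":0,"tz":-0.7,"rx":0,"ry":0,"rz":0},
    {"tx":0,"ty":0,"tz":0,"rx":0,"ry":0,"rz":0},
    {"tx":0,"ty":0,"tz":0,"rx":0,"ry":0,"rz":0}
  ]
}}

```text
time: 31.35
tool_pos: [458.5, -72.4, 40.2]
tcp_rot: [3.141, 0.0, 1.568]
contact_force: [-2.0, -0.6, 6.9]
grip_width: 40.4
finger_force: 30.0
```

Request:
{"method": "carry_out", "body": {
  "plan": [
    {"tx":0,"ty":0,"tz":0,"rx":0,"ry":0,"rz":0},
    {"tx":0,"ty":0,"tz":0,"rx":0,"ry":0,"rz":0},
    {"tx":0,"ty":0,"tz":0,"rx":0,"ry":0,"rz":0},
    {"tx":0,"ty":0,"tz":0,"rx":0,"ry":0,"rz":0},
    {"tx":0,"ty":0,"tz":0,"rx":0,"ry":0,"rz":0},
    {"tx":0,"ty":0,"tz":0,"rx":0,"ry":0,"rz":0},
    {"tx":0,"ty":0,"tz":0,"rx":0,"ry":0,"rz":0},
    {"tx":0,"ty":0,"tz":10,"rx":0,"ry":0,"rz":0},
    {"tx":0,"ty":0,"tz":30,"rx":0,"ry":0,"rz":0},
    {"tx":0,"ty":0,"tz":40,"rx":0,"ry":0,"rz":0},
    {"tx":0,"ty":0,"tz":40,"rx":0,"ry":0,"rz":0},
    {"tx":0,"ty":0,"tz":30,"rx":0,"ry":0,"rz":0}
  ],
  "gripper": 0
}}

```text
time: 32.55
tool_pos: [458.7, -72.4, 192.8]
tcp_rot: [3.139, 0.001, 1.568]
contact_force: [0.4, -0.7, 0.3]
grip_width: 91.7
finger_force: 0.0
```

Request:
{"method": "carry_out", "body": {
  "plan": [
    {"tx":0,"ty":30,"tz":0,"rx":0,"ry":0,"rz":0},
    {"tx":0,"ty":30,"tz":0,"rx":0,"ry":0,"rz":0},
    {"tx":0,"ty":30,"tz":0,"rx":0,"ry":0,"rz":0},
    {"tx":0,"ty":30,"tz":0,"rx":0,"ry":0,"rz":0},
    {"tx":0,"ty":30,"tz":0,"rx":0,"ry":0,"rz":0},
    {"tx":0,"ty":30,"tz":0,"rx":0,"ry":0,"rz":0},
    {"tx":0,"ty":0,"tz":0,"rx":0,"ry":0,"rz":0},
    {"tx":0,"ty":0,"tz":0,"rx":0,"ry":0,"rz":0}
  ]
}}

```text
time: 33.35
tool_pos: [457.4, 108.5, 189.9]
tcp_rot: [-3.14, -0.0, 1.57]
contact_force: [-3.1, 0.6, -0.2]
grip_width: 91.7
finger_force: 1.2
```

Run:
```python
from h import *
im=bot.capture('top')[:,:,::-1];cv2.imwrite('pics/t10.png',cv2.resize(im[165:315,190:465],None,fx=2.8,fy=2.8,interpolation=cv2.INTER_CUBIC))
```

```text
(no output)
```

View pics/t10.png

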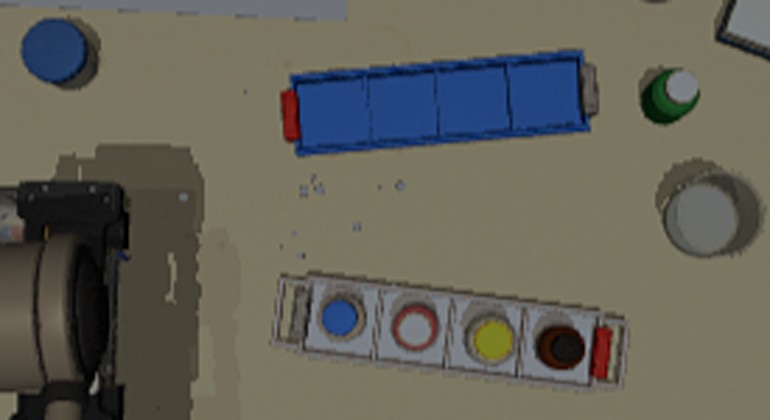

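All four bottles stand in the carrier: amber (565,345) by the red clip, then yellow, red, and blue (340,317). The beaker and jar are unmoved. The last reading shows a 3 N touch near the film at the left, so I'll back off before handing in.

Request:
{"method": "carry_out", "body": {
  "plan": [
    {"tx":0,"ty":-20,"tz":0,"rx":0,"ry":0,"rz":0},
    {"tx":0,"ty":-30,"tz":20,"rx":0,"ry":0,"rz":0},
    {"tx":0,"ty":-30,"tz":20,"rx":0,"ry":0,"rz":0},
    {"tx":0,"ty":-20,"tz":10,"rx":0,"ry":0,"rz":0},
    {"tx":0,"ty":0,"tz":0,"rx":0,"ry":0,"rz":0},
    {"tx":0,"ty":0,"tz":0,"rx":0,"ry":0,"rz":0},
    {"tx":0,"ty":0,"tz":0,"rx":0,"ry":0,"rz":0},
    {"tx":0,"ty":0,"tz":0,"rx":0,"ry":0,"rz":0},
    {"tx":0,"ty":0,"tz":0,"rx":0,"ry":0,"rz":0},
    {"tx":0,"ty":0,"tz":0,"rx":0,"ry":0,"rz":0}
  ]
}}

```text
time: 34.4
tool_pos: [458.3, 8.2, 239.3]
tcp_rot: [-3.141, -0.0, 1.569]
contact_force: [-0.2, 0.6, -0.2]
grip_width: 91.6
finger_force: 0.0
```

Run:
```python
from h import *
im=bot.capture('side')[:,:,::-1];cv2.imwrite('pics/s11.png',im)
o=bot.get_obs();print(o['contact_force'],o['finger_force'],o['tool_pos'])
```

```text
[ 0.56078051 -0.70333114  0.42440139] 0.0 [458.30065994   8.13092033 239.33425994]
```

View pics/s11.png

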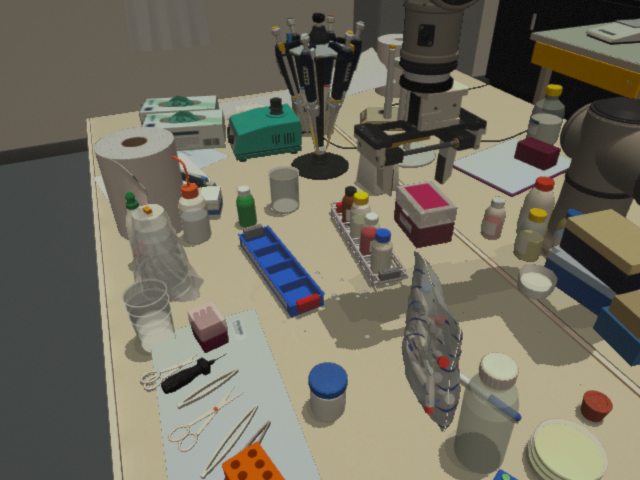

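The bottles stand in the carrier from (349,203) to (381,255), all upright. The beaker (285,190) and jar (327,392) are unmoved, and the gripper is free with no force on it. Handing in.

```bash
python3 -c "
from plant import bot
print(bot.close_job())"
```

```text
the job is handed in; nothing more can be done
None
```

The job is handed in: amber, yellow, red and blue stand upright in the steel carrier in that order from its red clip, as they stood in the rack, and the beaker and sample jar look unmoved in the last pictures; after the last bottle the open gripper read about 3 N for a moment, probably against the plastic film to the left, and I backed off to zero before handing in.

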